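Find the loaded pot by feel and slide it onto the heating spot

ROBOT

A 6-joint arm with a two-finger parallel gripper is mounted at the origin on the work surface. World frame = base frame: x ahead of the robot, y to its left, z up, the work surface at z = 0. Lengths are in m, angles in degrees, forces in N, time in s.
With the tool pointing down it reaches from about 0.25 to 0.725 m from the base axis. Payload 9.7 kg.
Tool frame: the origin (TCP) lies at the centre of the arm's flange, where the gripper is bolted on; the fingertips stand 173 mm ahead of it and the grasp point (between the pads) lies bot.grip_depth ahead of it (bot.grip_depth is the distance from the TCP to the grasp point, in m); z points along the fingers, y is the direction in which the jaws open and shut (so a half turn about z gives the same grasp; the last joint's range is limited). The gripper opens to 85 mm and grips with 20 to 120 N. Pads are 22 mm wide; open, the fingers measure 114 mm over their backs; the gripper's body (76 mm by 85 mm) begins 54 mm behind the grasp point. The pads swing forward as they close: fully open they stand 13 mm farther back than shut.
Start: joints at [-72.766, 4.979, 10.078, 95.1, 0, 90], TCP at [0.163, -0.525, 0.405] pointing down, gripper open.
Joint ranges: [-179.16, 179.16], [-48.56, 103.87], [-65.8, 70.77], [-126.05, 130.52], [-82.76, 87.17], [-180, 180]. Speed limits (degrees/s): [127.2, 127.2, 147.25, 180, 180, 180].

INTERFACE

Orientations are given as [roll, pitch, yaw] about the fixed x, y, z axes, in that order (R = Rz(yaw) Ry(pitch) Rx(roll)).
In Python, from workcell import status, viewer, bot gives the robot as it stands. The module is installed in compiled form; this text tells all that it offers.
- The arm moves only by the tool move_arm, never from a script. Its argument "commands" is a list of rows, each an object with "claw": the gripper's target within -1 to 1 (fully open at 1, half-way at 0, shut at -1); "travel": the shift along the tool's x, y, z in cm, a list of three; "turn": the turn about the tool's z in degrees. A call has 1 to 5 rows; each row shifts and turns the commanded pose from where the row before left it, along the tool's axes as they then stand; what a row does not reach is not made up. A row lasts 1/12 s, in which the tool goes at most 41.7 mm and 7.16 degrees, less where a joint would pass 70% of its speed; a pose out of reach is approached as far as the arm can. A call is refused whole if a number of a shift passes 4.17 or a number of a turn 7.16, either way. A call with a gripper value outside its range is refused whole. The fingers move at their own pace and stop on an object; "squeeze" is the grip in N (left out, the last holds). Time passes only in rows, so rows that do not move let the fingers close. It gives the time, the measured TCP pose, the force and the opening at its end, in the units of the state.
- status.get_obs(): the state, without advancing time (a new reading comes with each control period).
- viewer.camera(name): name is "scene" or "top" or "wrist"; returns the picture (384x512x3 uint8, blue, green, red); there is no depth.
- viewer.camera_params(name): a dict with "camera_matrix" (3x3 intrinsics, pixels), "xyz" and "rotation" of the camera in the world. Camera axes: x right, y up, looking along -z (the intrinsics and any distortion apply to the point x, -y, -z); pixel columns grow to the right and rows downward; lengths in m; the calibration is good to about 2 mm. A picture is of the moment at which its call begins: read the wrist's pose just before it. camera_params takes no time and is no camera call; for the wrist camera it gives the pose at the moment of the call.
- bot.job_done(): hands the job in, once; it reports no verdict.
The state is a dict: "time": time; "q": joint angles; "qd": joint speeds; "joint_efforts": joint torques, N m; "ee_pos": TCP position; "tcp_rot": TCP orientation; "wrist_force": force on the tool from outside, world axes, zero at the start; "torque": the same for the moment, N m; "opening": finger opening in m.
Only numpy, scipy, OpenCV 4.12 (cv2) and the standard library are available. Lean on these libraries where they do the work, as an engineer would, in place of code of your own. Each camera call takes 0.05 s, during which the arm holds its last target.

TASK

One of the three identical lidded pots in the far row on the heating plate holds a heavy metal block and the other two are empty: find out by feel which one it is. Slide that pot along the plate, without lifting or tipping it, onto the single marked ring nearer the robot (the one with a dot in its middle), well centred; leave the two empty pots upright and centred on their own rings, and leave the other things alone.

Things in the scene. Friction and masses are not known exactly. Their poses are not given: they have to be found in the camera images.
- plate: fixed heating plate, 270 mm (x) by 560 (y), flat top 60 mm above the bench. Origin: under its centre, at bench level; -x faces the robot, turned by up to 0.2 rad. Far row: x = +65, y = +135, 0, -135 mm. Friction 0.34 to 0.46, alike for all pots: the loaded pot slides at some 2.5 to 6 N pushed at the knob, an empty one at 0.6 to 1.5 N, more if pressed down; lids do not open
- mark: the goal ring: thin printed white circle, 120 mm across, with an 8 mm dot in its middle, flush on the plate's top in the row nearer the robot, at x = -65 mm in the plate's frame, y anywhere from -70 to +70 mm. Nothing stands on it. Origin: its centre, at the plate's top
- pot_a: left (+y) pot of the far row. Steel, 96 mm across, 45 tall; fixed flat lid 98 mm across, its top 49 mm above the underside; in its middle an upright knob 26 mm across, straight from 60 to 86 mm above the underside (18 mm neck below). Origin: underside centre, z up. The pots look the same; any one may be the loaded one (drawn at each start): 0.76 to 0.95 kg, an empty one 0.24 to 0.31 kg
- pot_b: middle pot of the far row. Steel, 96 mm across, 45 tall; fixed flat lid 98 mm across, its top 49 mm above the underside; in its middle an upright knob 26 mm across, straight from 60 to 86 mm above the underside (18 mm neck below). Origin: underside centre, z up. The pots look the same; any one may be the loaded one (drawn at each start): 0.76 to 0.95 kg, an empty one 0.24 to 0.31 kg
- pot_c: right (-y) pot of the far row. Steel, 96 mm across, 45 tall; fixed flat lid 98 mm across, its top 49 mm above the underside; in its middle an upright knob 26 mm across, straight from 60 to 86 mm above the underside (18 mm neck below). Origin: underside centre, z up. The pots look the same; any one may be the loaded one (drawn at each start): 0.76 to 0.95 kg, an empty one 0.24 to 0.31 kg
- ring_a (a point): centre of the left printed ring of the far row, where that pot belongs; on the plate's top. The rings are thin white circles 108 mm across, only printed
- ring_b (a point): centre of the middle printed ring of the far row, where that pot belongs; on the plate's top. The rings are thin white circles 108 mm across, only printed
- ring_c (a point): centre of the right printed ring of the far row, where that pot belongs; on the plate's top. The rings are thin white circles 108 mm across, only printed
- beaker: bystander: glass beaker 56 mm across, 60 mm tall, standing on the plate near its left near corner; origin under its centre
- crucible: bystander: white ceramic crucible 44 mm across, 35 mm tall, on the plate near its right near corner; origin under its centre
- spanner: bystander: steel spanner lying on the bench to the right; origin at its middle
- spanner2: bystander: smaller spanner, 140 mm, lying on the steel sheet to the left; origin at its middle
- jar: bystander: amber glass jar 60 mm across, 90 mm tall, on the bench to the left of the plate; origin under its centre
- flange: bystander: steel flange stub 60 mm across, 45 mm tall, on the bench to the right of the plate; origin under its centre
Mind the look-alikes: they are no part of the job. Leave any pink or red look-alike of the pot_b alone.

How it is judged:
By the outcome, as a careful person would: the job done as asked, in the order asked, and still so for the second after the job is handed in, with the robot touching nothing.
It also fails if it takes over 64 s, if anything falls off the work surface, if the arm or the gripper's body presses on something with over 40 N, if the wrist force passes 120 N, or if a joint passes its speed limit or range.

## Working session

There is one attempt and no reset: what is moved stays moved. The work goes in short steps, Python scripts to look and compute and a tool call to move; the robot and the scene stay as the last step left them, time stands still between calls to the robot, and variables do not carry over. Pictures are saved under pics/ and viewed, and the job is handed in when it is done.

Besides the shell and the picture viewer there is one more tool, called as name(argument=value, ...) on one line, values as JSON. move_arm: Moves the arm, as the interface text tells. Its arguments: {"type":"object","properties":{"commands":{"type":"array"},"squeeze":{"type":"number"}},"required":["commands"]}

```bash
mkdir -p pics; ls; cat > h.py <<'E'
import numpy as np, cv2, json
from workcell import status, viewer, bot
def snap(name,fn):
    p=viewer.camera_params(name); im=viewer.camera(name); cv2.imwrite('pics/'+fn,im)
    return im,p
def ray(p,uv,z):
    K=np.array(p['camera_matrix']);R=np.array(p['rotation']);t=np.array(p['xyz'])
    d=np.linalg.solve(K,[uv[0],uv[1],1.0]); d=R@np.array([d[0],-d[1],-d[2]])
    return t+d*(z-t[2])/d[2]
def proj(p,X):
    K=np.array(p['camera_matrix']);R=np.array(p['rotation']);t=np.array(p['xyz'])
    c=R.T@(np.array(X)-t); u=K@np.array([c[0],-c[1],-c[2]]); return u[:2]/u[2]
E
python3 - <<'E'
from h import *
print(status.get_obs(), bot.grip_depth)
for n in ['scene','top']:
    im,p=snap(n,n+'1.png'); print(n,p)
E
```

```text
pics
{'time': 0.0, 'q': array([-7.27660719e+01,  5.01104597e+00,  1.00331390e+01,  9.50996688e+01,
        4.25864647e-04,  9.00001130e+01]), 'qd': array([-0.01965697, -0.02010236,  0.03540134, -0.02561348, -0.04197295,
        0.10515322]), 'joint_efforts': array([-1.34642792e-04, -5.20388818e+01,  4.64798284e+01,  1.66038622e-02,
        6.99711563e-05,  1.58899871e-05]), 'ee_pos': array([ 0.16295027, -0.52530309,  0.40397166]), 'tcp_rot': array([-1.79922424e+02, -4.25711215e-04,  1.72338145e+01]), 'wrist_force': array([-1.20297866, -0.08651967, -0.70783681]), 'torque': array([0.00323382, 0.00982607, 0.01498091]), 'opening': 0.08582030699614708} 0.1547
scene {'camera_matrix': array([[354.551702  ,   0.        , 255.6955369 ],
       [  0.        , 354.551702  , 191.78531064],
       [  0.        ,   0.        ,   1.        ]]), 'xyz': array([1.03804602, 0.17516759, 0.92399326]), 'rotation': array([ 32.98067618,   0.75058587, 102.5758368 ])}
top {'camera_matrix': array([[434.75189041,   0.        , 258.73140288],
       [  0.        , 434.75189041, 196.69184857],
       [  0.        ,   0.        ,   1.        ]]), 'xyz': array([0.21501544, 0.01890004, 1.60448338]), 'rotation': array([ 11.16770636,   0.91138365, -90.7164592 ])}
```

```bash
sed -i "s/R=np.array(p\['rotation'\])/R=Rot.from_euler('xyz',p['rotation'],degrees=True).as_matrix()/; 1a from scipy.spatial.transform import Rotation as Rot" h.py; cat h.py|head -12; python3 -c "
import cv2
for n in ['scene','top']:
    im=cv2.imread('pics/%s1.png'%n); cv2.imwrite('pics/%s1b.png'%n,cv2.resize(im,(800,600),interpolation=cv2.INTER_CUBIC))"
```

```text
import numpy as np, cv2, json
from scipy.spatial.transform import Rotation as Rot
from workcell import status, viewer, bot
def snap(name,fn):
    p=viewer.camera_params(name); im=viewer.camera(name); cv2.imwrite('pics/'+fn,im)
    return im,p
def ray(p,uv,z):
    K=np.array(p['camera_matrix']);R=Rot.from_euler('xyz',p['rotation'],degrees=True).as_matrix();t=np.array(p['xyz'])
    d=np.linalg.solve(K,[uv[0],uv[1],1.0]); d=R@np.array([d[0],-d[1],-d[2]])
    return t+d*(z-t[2])/d[2]
def proj(p,X):
    K=np.array(p['camera_matrix']);R=Rot.from_euler('xyz',p['rotation'],degrees=True).as_matrix();t=np.array(p['xyz'])
```

View pics/scene1.png

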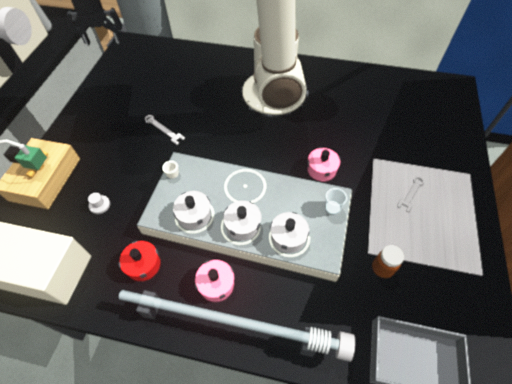

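View pics/top1.png

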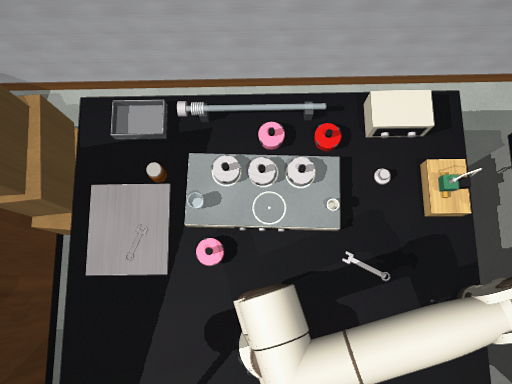

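The top view shows the steel pots at (226,170), (262,171) and (301,171), and the goal ring with its dot at (269,208). The look-alikes are pink at (271,135) and (210,252), and red at (328,136). I choose the three steel pots on the plate. Next is a close crop and a measurement.

```bash
python3 - <<'E'
from h import *
im=cv2.imread('pics/top1.png'); c=im[145:240,175:350]
cv2.imwrite('pics/top_crop.png',cv2.resize(c,None,fx=4.5,fy=4.5,interpolation=cv2.INTER_CUBIC))
im=cv2.imread('pics/scene1.png'); c=im[145:285,130:360]
cv2.imwrite('pics/sc_crop.png',cv2.resize(c,None,fx=3.4,fy=3.4,interpolation=cv2.INTER_CUBIC))
E
```

```text
(no output)
```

View pics/top_crop.png

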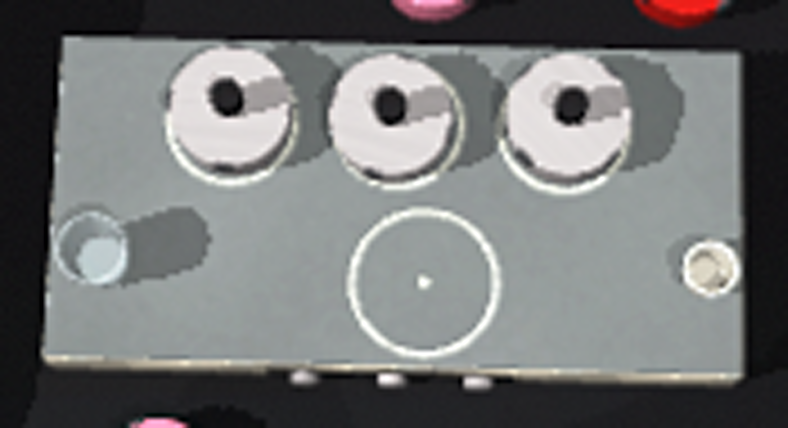

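View pics/sc_crop.png

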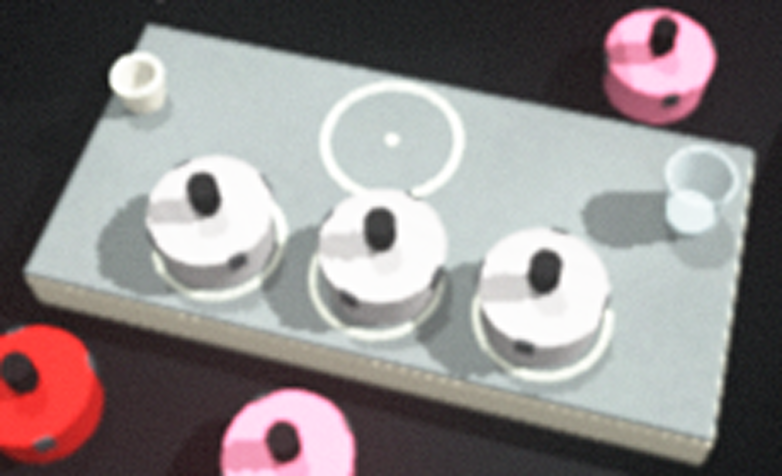

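The crops confirm three steel pots on printed rings, with the dotted goal ring clear. Beaker and crucible stand at the near corners. Measuring now.

```bash
python3 - <<'E'
from h import *
P={}
for n in ['top','scene']: P[n]=viewer.camera_params(n)
for n in ['top','scene']:
    im=cv2.imread(f'pics/{n}1.png'); p=P[n]; S=6
    x0,y0,x1,y1=(175,145,350,240) if n=='top' else (125,145,360,285)
    c=cv2.resize(im[y0:y1,x0:x1],None,fx=S,fy=S,interpolation=cv2.INTER_CUBIC)
    f=lambda q:((q[0]+.5)/S-.5+x0,(q[1]+.5)/S-.5+y0)
    g=c.min(2); hs=cv2.cvtColor(c,cv2.COLOR_BGR2HSV)
    m=(g>(175)).astype(np.uint8)
    N,lab,st,ce=cv2.connectedComponentsWithStats(m)
    for i in range(1,N):
        if st[i,4]<150: continue
        x,y,w,h=st[i,:4]
        print(n,'bright',np.round(f((x+w/2,y+h/2)),1),'wh',w/S,h/S,'area',st[i,4]/S/S,'z.06',np.round(ray(p,f((x+w/2,y+h/2)),.06)[:2],4), 'z.109',np.round(ray(p,f((x+w/2,y+h/2)),.109)[:2],4))
    k=(c.max(2)<60).astype(np.uint8)
    N,lab,st,ce=cv2.connectedComponentsWithStats(k)
    for i in range(1,N):
        if 15*36<st[i,4]<250*36: print(n,'dark',np.round(f(ce[i]),1),st[i,2:]/S,'z.146',np.round(ray(p,f(ce[i]),.146)[:2],4))
    cv2.imwrite(f'pics/m_{n}.png',cv2.resize(m*160+k*90,None,fx=.5,fy=.5))
E
```

```text
top bright [224.9 170.6] wh 27.666666666666668 31.666666666666668 area 494.3611111111111 z.06 [0.6198 0.1625] z.109 [0.607 0.158]
top bright [300.9 170. ] wh 27.666666666666668 27.166666666666668 area 449.6666666666667 z.06 [ 0.6174 -0.116 ] z.109 [ 0.6046 -0.1117]
top bright [261.6 169.9] wh 27.666666666666668 26.666666666666668 area 441.5555555555556 z.06 [0.6201 0.0279] z.109 [0.6073 0.0277]
top bright [297.8 181.8] wh 24.666666666666668 12.5 area 60.5 z.06 [ 0.5732 -0.1031] z.109 [ 0.5618 -0.0992]
top bright [253.7 183.1] wh 4.5 3.3333333333333335 area 6.333333333333333 z.06 [0.5711 0.0575] z.109 [0.5598 0.0563]
top bright [264.1 185.1] wh 16.0 4.0 area 27.63888888888889 z.06 [0.563  0.0196] z.109 [0.552  0.0196]
top bright [268.9 207.7] wh 34.666666666666664 34.166666666666664 area 221.75 z.06 [0.4794 0.0035] z.109 [0.471 0.004]
top bright [197.4 202.7] wh 10.666666666666666 10.166666666666666 area 84.5 z.06 [0.5017 0.2619] z.109 [0.4926 0.2542]
top bright [188.9 202.3] wh 5.0 8.5 area 9.722222222222223 z.06 [0.5034 0.2928] z.109 [0.4942 0.2841]
top bright [332.7 204.5] wh 12.83
[... 1748 characters left out ...]
45 z.06 [0.5702 0.0271] z.109 [0.5967 0.0355]
scene bright [176.2 222.3] wh 4.0 7.166666666666667 area 16.52777777777778 z.06 [ 0.6373 -0.1506] z.109 [ 0.66   -0.1321]
scene bright [214.6 272.2] wh 37.0 24.666666666666668 area 518.5 z.06 [ 0.7525 -0.007 ] z.109 [0.7687 0.0034]
scene dark [324.6 155.5] [  6.5   9.5 267. ] z.146 [0.3891 0.2172]
scene dark [190.2 204.2] [  7.33333333   6.66666667 176.33333333] z.146 [ 0.6197 -0.1008]
scene dark [241.5 215.1] [  6.66666667   5.5        124.        ] z.146 [0.6231 0.0356]
scene dark [289.3 227.4] [  7.16666667   5.66666667 150.5       ] z.146 [0.6318 0.1587]
scene dark [135.3 254.7] [  9.66666667  10.33333333 340.16666667] z.146 [ 0.7794 -0.1837]
```

```bash
python3 - <<'E'
from h import *
p=viewer.camera_params('top')
c=[(188.8,153.2),(339.9,156.6),(339.9,227.5),(185,224.3)]
w=[ray(p,q,.06)[:2] for q in c]; print(np.round(w,4), np.mean(w,0))
for i,j in [(0,1),(3,2),(2,1),(3,0)]:
    d=w[j]-w[i]; print(np.hypot(*d),np.degrees(np.arctan2(d[1],d[0])))
w=viewer.camera_params('wrist');print(w)
im=cv2.imread('pics/top1.png')
E
```

```text
[[ 0.6885  0.2967]
 [ 0.6658 -0.2607]
 [ 0.4039 -0.248 ]
 [ 0.4235  0.3054]] [0.54543344 0.02332662]
0.5578358415504235 -92.32848236415482
0.5536916812235142 -92.0241190633224
0.2622452707675488 -2.781650885078137
0.26518648338222967 -1.8795467332966003
{'camera_matrix': array([[320.84993278,   0.        , 255.34886376],
       [  0.        , 320.84993278, 193.0390163 ],
       [  0.        ,   0.        ,   1.        ]]), 'xyz': array([ 0.24427989, -0.49993721,  0.37359009]), 'rotation': array([-1.91903622e+01,  6.61064235e-02, -7.27894019e+01])}
```

move_arm(commands=[{"claw":1,"travel":[0,0,-1.5],"turn":6.5},{"claw":1,"travel":[0,0,-1.5],"turn":6.5},{"claw":1,"travel":[0,0,-1.5],"turn":6.4},{"claw":1,"travel":[2.1,-3.5,0],"turn":0},{"claw":1,"travel":[2.1,-3.5,0],"turn":0}])

```text
time: 0.52
ee_pos: [0.2074, -0.4574, 0.4492]
tcp_rot: [-180.0, 0.0, -2.4]
wrist_force: [0.8, -0.9, -0.2]
opening: 0.0855
```

move_arm(commands=[{"claw":1,"travel":[2.1,-3.5,0],"turn":0},{"claw":1,"travel":[2.1,-3.5,0],"turn":0},{"claw":1,"travel":[2.1,-3.5,0],"turn":0},{"claw":1,"travel":[2.1,-3.5,0],"turn":0},{"claw":1,"travel":[2.1,-3.5,0],"turn":0}])

```text
time: 0.93
ee_pos: [0.3195, -0.2842, 0.4495]
tcp_rot: [-180.0, -0.0, -2.2]
wrist_force: [0.6, -1.3, 0.9]
opening: 0.0854
```

move_arm(commands=[{"claw":1,"travel":[2.1,-3.5,0],"turn":0},{"claw":1,"travel":[2.1,-3.5,0],"turn":0},{"claw":1,"travel":[2.1,-3.5,0],"turn":0},{"claw":1,"travel":[2.1,-3.5,0],"turn":0},{"claw":1,"travel":[2.1,-3.5,0],"turn":0}])

```text
time: 1.35
ee_pos: [0.4312, -0.1131, 0.4496]
tcp_rot: [180.0, -0.0, -2.2]
wrist_force: [-0.1, -1.9, 0.1]
opening: 0.0855
```

move_arm(commands=[{"claw":1,"travel":[2.1,-3.5,0],"turn":0},{"claw":1,"travel":[2.1,-3.5,0],"turn":0},{"claw":1,"travel":[2.1,-3.5,0],"turn":0},{"claw":1,"travel":[2.1,-3.5,0],"turn":0},{"claw":1,"travel":[0,0,0],"turn":0}])

```text
time: 1.77
ee_pos: [0.5222, 0.0007, 0.4478]
tcp_rot: [-179.0, 0.1, -0.1]
wrist_force: [0.7, -0.4, -0.2]
opening: 0.0849
```

move_arm(commands=[{"claw":1,"travel":[0,0,0],"turn":0},{"claw":1,"travel":[0,0,0],"turn":0},{"claw":1,"travel":[0,0,0],"turn":0}])

```text
time: 2.02
ee_pos: [0.5189, -0.003, 0.4499]
tcp_rot: [-179.1, 0.0, -0.5]
wrist_force: [-0.5, 0.3, 0.6]
opening: 0.0853
```

```bash
python3 - <<'E'
from h import *
print({k:np.round(v,3) for k,v in status.get_obs().items()})
im,p=snap('wrist','w1.png'); print(p)
F=[]
for i in range(6):
    viewer.camera('wrist'); F.append(status.get_obs()['wrist_force'])
print(np.round(F,2))
E
```

```text
{'time': np.float64(2.017), 'q': array([ -0.52 ,   1.964,  12.002, 100.05 ,   0.9  , 179.946]), 'qd': array([-0.468, -0.654, -0.085, -0.108,  0.056, -0.008]), 'joint_efforts': array([ 6.2900e-01, -4.6858e+01,  4.5557e+01, -5.0000e-02,  6.7000e-02,
        1.0000e-03]), 'ee_pos': array([ 0.519, -0.003,  0.45 ]), 'tcp_rot': array([-1.791e+02,  1.200e-02, -4.670e-01]), 'wrist_force': array([-0.514,  0.311,  0.583]), 'torque': array([ 0.002, -0.029,  0.025]), 'opening': np.float64(0.085)}
{'camera_matrix': array([[320.84993278,   0.        , 255.34886376],
       [  0.        , 320.84993278, 193.0390163 ],
       [  0.        ,   0.        ,   1.        ]]), 'xyz': array([ 0.60404255, -0.00294851,  0.41946298]), 'rotation': array([-19.19934228,   0.8902078 , -90.49205936])}
[[-0.81  0.71 -0.55]
 [-0.05  0.36 -0.54]
 [ 0.01 -0.26 -0.09]
 [-0.37 -0.86 -0.47]
 [ 0.51  0.12 -0.07]
 [-0.05 -0.05  0.08]]
```

View pics/w1.png

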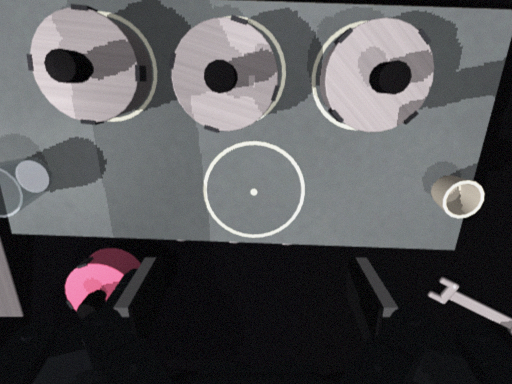

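The wrist view shows pots A, B and C with knobs at (68,66), (220,76) and (390,77), and the goal dot at (254,192). Joint 6 sits at its 180° limit, so I'll turn the tool back later. The pots look a few mm off their rings, so I'm fitting circles in metric coordinates first.

```bash
cat >> h.py <<'E'
def rays(p,uv,z):
    K=np.array(p['camera_matrix']);R=Rot.from_euler('xyz',p['rotation'],degrees=True).as_matrix();t=np.array(p['xyz'])
    d=np.linalg.solve(K,np.c_[uv,np.ones(len(uv))].T); d=R@np.array([d[0],-d[1],-d[2]])
    return (t[:,None]+d*(z-t[2])/d[2]).T[:,:2]
from scipy.optimize import least_squares
def fitc(P,r,c0):
    s=least_squares(lambda c:np.hypot(*(P-c).T)-r,c0,loss='soft_l1',f_scale=.001)
    return s.x, np.median(abs(s.fun))
def rectify(im,p,z,x0,x1,y0,y1,res=.0005):
    # image with rows along -x, cols along -y at plane z
    xs=np.arange(x1,x0,-res); ys=np.arange(y1,y0,-res)
    X,Y=np.meshgrid(xs,ys,indexing='ij')
    K=np.array(p['camera_matrix']);R=Rot.from_euler('xyz',p['rotation'],degrees=True).as_matrix();t=np.array(p['xyz'])
    c=R.T@(np.stack([X.ravel(),Y.ravel(),np.full(X.size,z)])-t[:,None])
    u=K[0,0]*c[0]/-c[2]+K[0,2]; v=K[1,1]*-c[1]/-c[2]+K[1,2]
    return cv2.remap(im,u.reshape(X.shape).astype(np.float32),v.reshape(X.shape).astype(np.float32),cv2.INTER_CUBIC)
E
cat > meas.py <<'E'
from h import *
def meas(im,p,rings,mark,lids,tag):
    g=cv2.GaussianBlur(im.min(2),(0,0),.6).astype(np.float32)
    v,u=np.mgrid[0:384,0:512]; uv=np.c_[u.ravel(),v.ravel()]
    W6=rays(p,uv,.06); val=g.ravel()
    # line response: bright relative to local median
    bg=cv2.medianBlur(im.min(2),11).astype(np.float32); th=(g-bg).ravel()
    out={}
    for k,c,r in [(k,c,.054-.0005) for k,c in rings.items()]+[('mark',mark,.0595)]:
        best=None
        lo=.050
        c=np.array(c)
        for it in range(3):
            d=np.hypot(*(W6-c).T); 
            s=(abs(d-r)<(.008,.005,.004)[it])&(th>25)&(val>150)
            if k!='mark':
                l=lids[k]; 
                L=rays(p,uv,.109); s&=np.hypot(*(L-l).T)>.052
            if s.sum()<10: break
            c,e=fitc(W6[s],r,c)
        out[k]=c; print(tag,'ring',k,np.round(c,4),'n',s.sum(),'res',round(e,4))
    return out
def knobs(im,p,guess):
    o={}
    S=4
    for k,c in guess.items():
        u,v=proj(p,[*c,.146]).astype(int); r=22
        a,b=max(u-r,0),max(v-r,0)
        cr=im[b:v+r,a:u+r]; big=cv2.resize(cr,None,fx=S,fy=S,interpolation=cv2.INTER_CUBIC)
        m=(big.max(2)<75).astype(np.uint8)
        N,lab,st,ce=cv2.connectedComponentsWithStats(m)
        j=1+np.argmax([ -np.hypot(*(ce[i]-np.array([u-a,v-b])*S))+ (0 if st[i,4]>40*S*S else -1e4) for i in range(1,N)])
        print(k,'knob px',np.round((ce[j]+.5)/S-.5+[a,b],1),st[j])
E
python3 - <<'E'
from meas import *
im=cv2.imread('pics/w1.png')
p={'camera_matrix':viewer.camera_params('wrist')['camera_matrix'],'xyz':[0.60404255,-0.00294851,0.41946298],'rotation':[-19.19934228,0.8902078,-90.49205936]}
lids={}
# lids: bright warm-ish disc; contour edge
for k,(u,v) in {'a':(85,66),'b':(225,73),'c':(379,75)}.items():
    c=ray(p,(u,v),.109)[:2]; 
    r=rectify(im,p,.109,c[0]-.075,c[0]+.075,c[1]-.075,c[1]+.075)
    cv2.imwrite(f'pics/r_{k}.png',r); print(k,c); lids[k]=c
    r6=rectify(im,p,.06,c[0]-.075,c[0]+.075,c[1]-.075,c[1]+.075)
    if k=='a': S=[]
    S.append(np.vstack([r,r6]))
cv2.imwrite('pics/rect.png',cv2.resize(np.hstack(S),None,fx=.85,fy=.85))
cen=np.array([.5454,.0233]); a=np.radians(-2.2);R=np.array([[np.cos(a),-np.sin(a)],[np.sin(a),np.cos(a)]])
rings={k:cen+R@[.065,y] for k,y in zip('abc',[.135,0,-.135])}
meas(im,p,rings,[.48,.003],lids,'w1')
E
```

```text
a [0.61853412 0.15637373]
b [0.61144636 0.02936944]
c [ 0.60850837 -0.10987321]
w1 ring a [0.6184 0.162 ] n 119 res 0.001
w1 ring b [0.6125 0.0262] n 144 res 0.0005
w1 ring c [ 0.6067 -0.1117] n 383 res 0.0011
w1 ring mark [0.4805 0.006 ] n 1313 res 0.0013
```

View pics/rect.png

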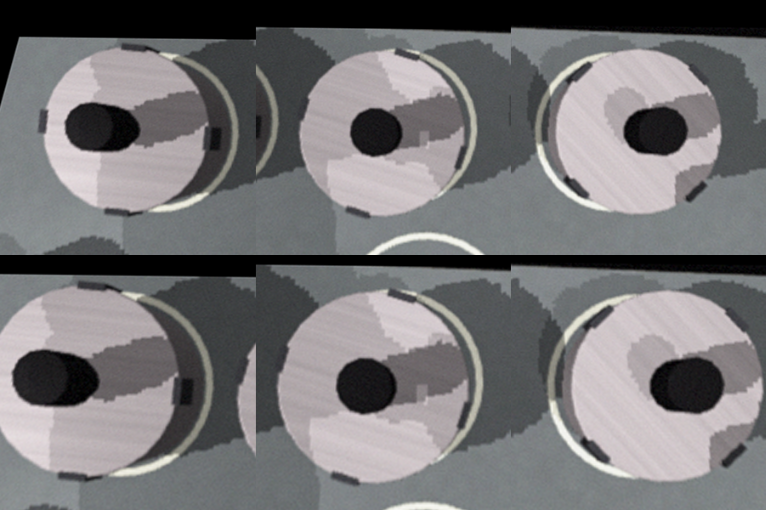

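move_arm(commands=[{"claw":1,"travel":[0,0,0.5],"turn":-7},{"claw":1,"travel":[0,0,0.5],"turn":-7},{"claw":1,"travel":[0,0,0.5],"turn":-7},{"claw":1,"travel":[0,0,0.5],"turn":-7},{"claw":1,"travel":[0,0,0.5],"turn":-7}])

```text
time: 2.78
ee_pos: [0.5194, -0.002, 0.4246]
tcp_rot: [-179.3, -0.5, 34.9]
wrist_force: [0.1, -0.3, 0.4]
opening: 0.0854
```

move_arm(commands=[{"claw":1,"travel":[0,0,0.5],"turn":-7},{"claw":1,"travel":[0,0,0.5],"turn":-7},{"claw":1,"travel":[0,0,0.5],"turn":-7},{"claw":1,"travel":[0,0,0.5],"turn":-7},{"claw":1,"travel":[0,0,0.5],"turn":-7}])

```text
time: 3.2
ee_pos: [0.5194, -0.0016, 0.3996]
tcp_rot: [-179.7, -0.9, 69.9]
wrist_force: [-0.9, -0.5, 0.7]
opening: 0.0851
```

move_arm(commands=[{"claw":1,"travel":[0,0,0.5],"turn":-7},{"claw":1,"travel":[0,0,0.5],"turn":-7},{"claw":1,"travel":[0,0,0],"turn":-6},{"claw":1,"travel":[0,0,0],"turn":0},{"claw":1,"travel":[0,0,0],"turn":0}])

```text
time: 3.62
ee_pos: [0.5194, -0.0014, 0.3899]
tcp_rot: [-180.0, -0.9, 89.4]
wrist_force: [0.9, 0.4, 0.2]
opening: 0.0855
```

move_arm(commands=[{"claw":1,"travel":[0.95,2.95,0],"turn":0},{"claw":1,"travel":[0.95,2.95,1],"turn":0},{"claw":1,"travel":[0.95,2.93,1.5],"turn":0},{"claw":1,"travel":[0,0,1.5],"turn":0},{"claw":1,"travel":[0,0,0],"turn":0}])

```text
time: 4.03
ee_pos: [0.6088, 0.0276, 0.3459]
tcp_rot: [-179.6, -0.9, 89.4]
wrist_force: [-0.6, 0.1, -0.6]
opening: 0.0853
```

```bash
python3 - <<'E'
from h import *
o=status.get_obs();print(o['ee_pos'],o['tcp_rot'],o['q'])
im,p=snap('wrist','w2.png'); print(p)
R=Rot.from_euler('xyz',o['tcp_rot'],degrees=True).as_matrix()
for dx in [0]:
  for d in [.1547,.12]:
    X=o['ee_pos']+R@[0,0,d]; print('grasp axis',X,proj(p,X))
E
```

```text
[0.60877928 0.02761054 0.34585023] [-179.64449801   -0.89690576   89.43650308] [ 2.4293945  12.60746264 12.12847073 89.82923714  0.91422874 92.98764969]
{'camera_matrix': array([[320.84993278,   0.        , 255.34886376],
       [  0.        , 320.84993278, 193.0390163 ],
       [  0.        ,   0.        ,   1.        ]]), 'xyz': array([0.60981468, 0.11304932, 0.31669711]), 'rotation': array([-18.27688759,   0.38418883,  -0.58280514])}
grasp axis [0.60784328 0.03004138 0.19117216] [254.7186777  280.23151316]
grasp axis [0.60805323 0.02949613 0.22586724] [254.48605173 338.15794779]
```

View pics/w2.png

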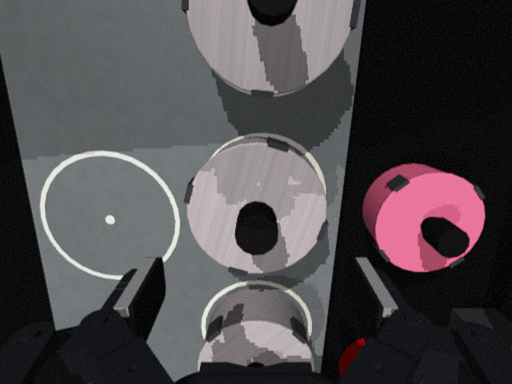

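The wrist view shows pot B's knob near (257,236), pot A at the top, pot C at the bottom, and the goal dot at (110,220). I'm checking the knob position against the jaw axis.

```bash
cat > w2.py <<'E'
from meas import *
im=cv2.imread('pics/w2.png')
p={'camera_matrix':viewer.camera_params('wrist')['camera_matrix'],'xyz':[0.60981468,0.11304932,0.31669711],'rotation':[-18.27688759,0.38418883,-0.58280514]}
print('knob',ray(p,(257,238),.146)); print('dot',ray(p,(110,219.5),.06))
for X in [(.6082,.0285,.109),(.617,.157,.109),(.6065,-.1102,.109)]: print(proj(p,X))
meas(im,p,{'b':[.6125,.0258],'c':[.6067,-.1103],'a':[.618,.160]},[.4805,.006],{'b':[.6082,.0285],'c':[.6065,-.1102],'a':[.617,.157]},'w2')
r=rectify(im,p,.146,.558,.658,-.02,.08); r2=rectify(im,p,.109,.538,.678,-.05,.10)
cv2.imwrite('pics/r2.png',np.hstack([cv2.resize(r,(400,400)),cv2.resize(r2,(400,373))[:, :] if 0 else cv2.copyMakeBorder(cv2.resize(r2,(400,373)),0,27,0,0,0)]))
E
python3 w2.py
```

```text
knob [0.60878371 0.028864   0.146     ]
dot [0.48067336 0.00507904 0.06      ]
[256.26392855 214.77834815]
[269.57527002   5.95153362]
[255.76788731 369.37271123]
w2 ring b [0.6115 0.0242] n 161 res 0.0006
w2 ring c [ 0.6066 -0.1125] n 567 res 0.0011
w2 ring a [0.618 0.16 ] n 0 res 0.0011
w2 ring mark [0.4809 0.0049] n 1679 res 0.0012
```

View pics/r2.png

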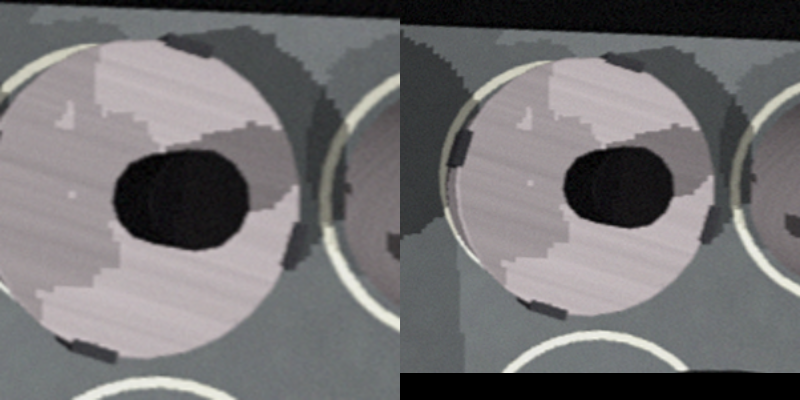

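move_arm(commands=[{"claw":1,"travel":[0,0,2],"turn":0},{"claw":1,"travel":[0,0,2],"turn":0},{"claw":1,"travel":[0,0,1.5],"turn":0},{"claw":0.2,"travel":[0,0,0],"turn":0},{"claw":-0.2,"travel":[0,0,0],"turn":0}], squeeze=20)

```text
time: 4.5
ee_pos: [0.6073, 0.0277, 0.2967]
tcp_rot: [180.0, -0.9, 89.5]
wrist_force: [0.2, 0.4, 0.6]
opening: 0.0638
```

move_arm(commands=[{"claw":-0.5,"travel":[0,0,0],"turn":0},{"claw":-0.5,"travel":[0,0,0],"turn":0},{"claw":-0.7,"travel":[0,0,0],"turn":0},{"claw":-0.7,"travel":[0,0,0],"turn":0},{"claw":-0.7,"travel":[0,0,0],"turn":0}], squeeze=20)

```text
time: 4.92
ee_pos: [0.608, 0.028, 0.2968]
tcp_rot: [179.9, -0.9, 89.6]
wrist_force: [-1.3, -0.6, 6.5]
opening: 0.0248
```

```bash
cat > force.py <<'E'
from h import *
import sys
F=[];T=[]
for i in range(int(sys.argv[1])):
    viewer.camera('wrist'); o=status.get_obs(); F.append(o['wrist_force']);T.append(o['torque'])
print(o['time'],np.round(o['ee_pos'],4),np.round(o['tcp_rot'],2),round(float(o['opening']),4),'F',np.round(np.mean(F,0),2),'sd',np.round(np.std(F,0),2),'T',np.round(np.mean(T,0),3))
E
python3 force.py 6
```

```text
5.2167 [0.608  0.028  0.2968] [179.89  -0.91  89.59] 0.025 F [-1.71 -0.39  6.79] sd [0.38 0.22 0.48] T [-0.088  0.264 -0.018]
```

move_arm(commands=[{"claw":-0.7,"travel":[0,0,-0.05],"turn":0},{"claw":-0.7,"travel":[0,0,0],"turn":0}])

```text
time: 5.38
ee_pos: [0.6081, 0.028, 0.2969]
tcp_rot: [179.9, -0.9, 89.6]
wrist_force: [-1.0, -0.8, 6.8]
opening: 0.0249
```

```bash
python3 force.py 5
```

```text
5.6333 [0.6081 0.028  0.2968] [179.92  -0.91  89.6 ] 0.0249 F [-0.87 -0.48  6.11] sd [0.5  0.59 0.53] T [-0.099  0.111 -0.004]
```

move_arm(commands=[{"claw":-0.7,"travel":[0,0,-0.15],"turn":0},{"claw":-0.7,"travel":[0,0,0],"turn":0},{"claw":-0.7,"travel":[0,0,0],"turn":0}])

```text
time: 5.88
ee_pos: [0.6079, 0.028, 0.297]
tcp_rot: [-180.0, -0.9, 89.6]
wrist_force: [-1.0, 0.4, 1.8]
opening: 0.0251
```

```bash
python3 force.py 5
```

```text
6.1333 [0.6079 0.028  0.2971] [-179.96   -0.92   89.6 ] 0.0249 F [-1.43  0.03  0.3 ] sd [0.73 0.49 0.27] T [-0.016  0.207  0.032]
```

move_arm(commands=[{"claw":-0.7,"travel":[0,-0.3,0],"turn":0},{"claw":-0.7,"travel":[0,-0.3,0],"turn":0},{"claw":-0.7,"travel":[0,-0.3,0],"turn":0},{"claw":-0.7,"travel":[0,0,0],"turn":0}])

```text
time: 6.47
ee_pos: [0.5983, 0.0281, 0.2971]
tcp_rot: [-180.0, -0.9, 89.6]
wrist_force: [-0.4, 0.3, -2.8]
opening: 0.025
```

```bash
python3 force.py 6
```

```text
6.7667 [0.599  0.0281 0.2971] [-179.98   -0.91   89.61] 0.0251 F [-0.21 -0.16 -2.03] sd [0.58 0.43 0.67] T [0.016 0.018 0.003]
```

move_arm(commands=[{"claw":-0.7,"travel":[0,0.3,0],"turn":0},{"claw":-0.7,"travel":[0,0.3,0],"turn":0},{"claw":-0.7,"travel":[0,0.3,0],"turn":0},{"claw":-0.7,"travel":[0,0,0],"turn":0}])

```text
time: 7.1
ee_pos: [0.6086, 0.028, 0.2971]
tcp_rot: [180.0, -0.9, 89.6]
wrist_force: [0.2, 0.3, -2.1]
opening: 0.0249
```

```bash
python3 force.py 6
```

```text
7.4 [0.6079 0.028  0.2972] [-179.98   -0.92   89.61] 0.0252 F [ 0.07 -0.03 -2.48] sd [0.66 0.38 0.42] T [-0.034 -0.033  0.018]
```

move_arm(commands=[{"claw":-0.7,"travel":[0,0,0.1],"turn":0},{"claw":-0.7,"travel":[0,-0.3,0],"turn":0},{"claw":-0.7,"travel":[0,-0.3,0],"turn":0},{"claw":-0.7,"travel":[0,0,0],"turn":0}])

```text
time: 7.73
ee_pos: [0.6016, 0.0281, 0.2969]
tcp_rot: [179.9, -0.9, 89.6]
wrist_force: [-0.5, 0.2, 2.9]
opening: 0.0253
```

```bash
python3 force.py 6
```

```text
8.0333 [0.6018 0.0281 0.2969] [179.99  -0.92  89.61] 0.025 F [-1.67  0.02  5.43] sd [0.67 0.48 0.54] T [-0.     0.233  0.005]
```

move_arm(commands=[{"claw":-0.7,"travel":[-0.2,0.3,0],"turn":0},{"claw":-0.7,"travel":[-0.2,0.3,0],"turn":0},{"claw":-0.7,"travel":[0,0.4,0],"turn":0},{"claw":-0.7,"travel":[0,0,0],"turn":0}])

```text
time: 8.37
ee_pos: [0.612, 0.024, 0.2969]
tcp_rot: [-180.0, -0.9, 89.6]
wrist_force: [-2.8, -0.6, 6.1]
opening: 0.0251
```

```bash
python3 force.py 6
```

```text
8.6667 [0.6118 0.024  0.2969] [179.98  -0.92  89.61] 0.0252 F [-2.24  0.07  6.67] sd [0.32 0.42 0.61] T [ 0.006  0.344 -0.003]
```

move_arm(commands=[{"claw":-0.7,"travel":[0,0,-0.08],"turn":0},{"claw":-0.7,"travel":[0,0,0],"turn":0},{"claw":-0.7,"travel":[0,-0.2,0],"turn":0},{"claw":-0.7,"travel":[0,-0.2,0],"turn":0},{"claw":-0.7,"travel":[0,-0.2,0],"turn":0}])

```text
time: 9.08
ee_pos: [0.6059, 0.024, 0.2969]
tcp_rot: [180.0, -0.9, 89.6]
wrist_force: [2.2, -0.2, 0.8]
opening: 0.0253
```

move_arm(commands=[{"claw":-0.7,"travel":[0,-0.2,0],"turn":0}])

```text
time: 9.17
ee_pos: [0.6037, 0.0241, 0.2969]
tcp_rot: [-180.0, -0.9, 89.6]
wrist_force: [1.6, -0.2, 0.1]
opening: 0.025
```

move_arm(commands=[{"claw":-0.7,"travel":[0,-0.2,0],"turn":0}])

```text
time: 9.25
ee_pos: [0.6017, 0.024, 0.2969]
tcp_rot: [-180.0, -0.9, 89.6]
wrist_force: [1.4, 0.4, 1.3]
opening: 0.0251
```

move_arm(commands=[{"claw":-0.7,"travel":[0,0.2,0],"turn":0},{"claw":-0.7,"travel":[0,0.2,0],"turn":0},{"claw":-0.7,"travel":[0,0.2,0],"turn":0}])

```text
time: 9.5
ee_pos: [0.6078, 0.024, 0.297]
tcp_rot: [-180.0, -0.9, 89.6]
wrist_force: [-2.8, -0.7, 4.0]
opening: 0.0249
```

move_arm(commands=[{"claw":-0.7,"travel":[0,0.2,0],"turn":0}])

```text
time: 9.58
ee_pos: [0.61, 0.024, 0.297]
tcp_rot: [-180.0, -0.9, 89.6]
wrist_force: [-4.3, -0.4, 4.4]
opening: 0.0252
```

move_arm(commands=[{"claw":-0.7,"travel":[0,0.2,0],"turn":0}])

```text
time: 9.67
ee_pos: [0.6121, 0.024, 0.297]
tcp_rot: [-180.0, -0.9, 89.6]
wrist_force: [-3.2, 0.1, 3.3]
opening: 0.0249
```

```bash
python3 force.py 5
```

```text
9.9167 [0.6121 0.024  0.2969] [179.99  -0.92  89.6 ] 0.0251 F [-1.73  0.38  3.55] sd [0.79 0.5  1.15] T [-0.009  0.258 -0.001]
```

move_arm(commands=[{"claw":0,"travel":[0,0,0],"turn":0},{"claw":1,"travel":[0,0,0],"turn":0},{"claw":1,"travel":[0,0,0],"turn":0},{"claw":1,"travel":[0,0,-2],"turn":0},{"claw":1,"travel":[0,0,-3],"turn":0}])

```text
time: 10.33
ee_pos: [0.6115, 0.0232, 0.3441]
tcp_rot: [-179.7, -0.9, 89.6]
wrist_force: [-0.1, 0.5, 0.2]
opening: 0.0832
```

move_arm(commands=[{"claw":1,"travel":[2,0,-3],"turn":0},{"claw":1,"travel":[3,0,-2],"turn":0},{"claw":1,"travel":[0,0,0],"turn":0},{"claw":1,"travel":[0,0,0],"turn":0}])

```text
time: 10.67
ee_pos: [0.6124, 0.0735, 0.3988]
tcp_rot: [179.9, -0.9, 89.7]
wrist_force: [0.2, -0.2, -0.1]
opening: 0.0855
```

```bash
cat > look.py <<'E'
from h import *
import sys,pickle
n=sys.argv[1]
o=status.get_obs();print(o['time'],np.round(o['ee_pos'],4),np.round(o['tcp_rot'],2))
im,p=snap('wrist',n+'.png'); pickle.dump((p,o),open(n+'.pkl','wb'))
E
python3 look.py w3
```

```text
10.6667 [0.6124 0.0735 0.3988] [179.88  -0.93  89.72]
```

View pics/w3.png

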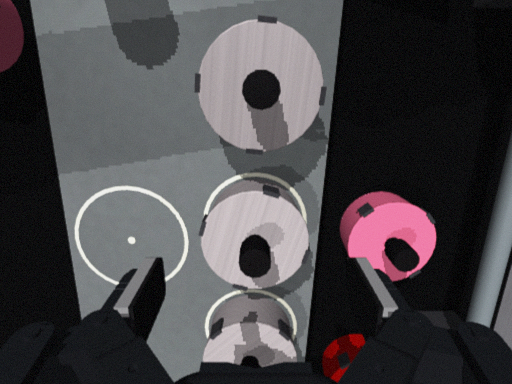

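The wrist view shows pot A at (261,85), pot B at (255,238) inside its ring, and the dot at (131,240). Fitting the lid edges and rings.

```bash
cat > lid.py <<'E'
from meas import *
import sys,pickle
def lidfit(im,p,c,z=.109,r=.049,dbg=None):
    c=np.array(c)
    for it in range(2):
        b=.07; res=.0005
        q=rectify(im,p,z,c[0]-b,c[0]+b,c[1]-b,c[1]+b,res).astype(int)
        q=cv2.GaussianBlur(q.astype(np.float32),(0,0),2)
        m=((q[...,2]-q[...,1]>3)).astype(np.uint8)
        m=cv2.morphologyEx(m,cv2.MORPH_OPEN,np.ones((7,7)))
        cs,_=cv2.findContours(m,cv2.RETR_EXTERNAL,cv2.CHAIN_APPROX_NONE)
        k=max(cs,key=cv2.contourArea); h=cv2.convexHull(k)[:,0].astype(float)
        # densify
        k=k[:,0].astype(float)
        P=np.c_[c[0]+b-k[:,1]*res, c[1]+b-k[:,0]*res]
        s=least_squares(lambda a:np.hypot(P[:,0]-a[0],P[:,1]-a[1])-a[2],[*c,r],loss='soft_l1',f_scale=.0005)
        c=s.x[:2]
    if dbg: cv2.imwrite(dbg,m*255)
    return c,s.x[2],np.median(abs(s.fun))
if __name__=='__main__':
    n=sys.argv[1]; p,o=pickle.load(open(n+'.pkl','rb')); im=cv2.imread(f'pics/{n}.png')
    G=eval(sys.argv[2]); L={}
    for k,c in G.items():
        f=lidfit(im,p,c,dbg=f'pics/{n}_m{k}.png'); L[k]=f[0]; print(k,np.round(f[0],4),round(f[1],4),round(f[2],5))
    R0={'a':(.618,.161),'b':(.612,.0255),'c':(.6066,-.112)}
    meas(im,p,{k:R0[k] for k in (sys.argv[3] if len(sys.argv)>3 else G)},[.4807,.0053],L,n)
E
python3 lid.py w3 "{'a':(.617,.157),'b':(.612,.025)}"
python3 - <<'E'
import pickle
from workcell import viewer
K=viewer.camera_params('wrist')['camera_matrix']
pickle.dump(({'camera_matrix':K,'xyz':[0.60404255,-0.00294851,0.41946298],'rotation':[-19.19934228,0.8902078,-90.49205936]},0),open('w1.pkl','wb'))
pickle.dump(({'camera_matrix':K,'xyz':[0.60981468,0.11304932,0.31669711],'rotation':[-18.27688759,0.38418883,-0.58280514]},0),open('w2.pkl','wb'))
E
python3 lid.py w1 "{'a':(.617,.157),'b':(.608,.028),'c':(.6065,-.11)}"
python3 lid.py w2 "{'b':(.608,.028)}"
```

```text
a [0.6173 0.1577] 0.0481 0.00026
b [0.6122 0.0278] 0.049 0.0009
a [0.6172 0.1565] 0.0488 0.00043
b [0.6082 0.0304] 0.0482 0.00028
c [ 0.6064 -0.1087] 0.0487 0.00056
w1 ring a [0.6184 0.1619] n 110 res 0.001
w1 ring b [0.6121 0.0266] n 254 res 0.0007
w1 ring c [ 0.6064 -0.1117] n 370 res 0.0011
w1 ring mark [0.4805 0.006 ] n 1313 res 0.0013
b [0.6083 0.031 ] 0.0484 0.00034
w2 ring b [0.6119 0.0246] n 56 res 0.0005
w2 ring mark [0.4809 0.0049] n 1679 res 0.0012Traceback (most recent call last):
  File "lid.py", line 26, in <module>
    meas(im,p,{k:R0[k] for k in (sys.argv[3] if len(sys.argv)>3 else G)},[.4807,.0053],L,n)
    ~~~~^^^^^^^^^^^^^^^^^^^^^^^^^^^^^^^^^^^^^^^^^^^^^^^^^^^^^^^^^^^^^^^^^^^^^^^^^^^^^^^^^^^
  File "meas.py", line 21, in meas
    out[k]=c; print(tag,'ring',k,np.round(c,4),'n',s.sum(),'res',round(e,4))
                                                                       ^
UnboundLocalError: cannot access local variable 'e' where it is not associated with a value
```

move_arm(commands=[{"claw":1,"travel":[3.5,0.2,1],"turn":0},{"claw":1,"travel":[3.5,0.2,1],"turn":0},{"claw":1,"travel":[0.95,0.05,2.5],"turn":0},{"claw":1,"travel":[0,0,2.5],"turn":0},{"claw":1,"travel":[0,0,2],"turn":0}])

```text
time: 11.13
ee_pos: [0.6169, 0.1534, 0.3053]
tcp_rot: [-179.8, -0.9, 89.6]
wrist_force: [-1.0, -0.1, 0.3]
opening: 0.0854
```

move_arm(commands=[{"claw":1,"travel":[0,0,1.2],"turn":0},{"claw":1,"travel":[0,0,0],"turn":0},{"claw":1,"travel":[0,0,0],"turn":0}])

```text
time: 11.38
ee_pos: [0.6172, 0.1527, 0.2964]
tcp_rot: [-179.9, -0.9, 89.6]
wrist_force: [-0.3, -0.4, 1.7]
opening: 0.0854
```

```bash
python3 force.py 4
```

```text
11.5833 [0.6176 0.1532 0.2987] [179.88  -0.95  89.58] 0.0857 F [-0.26 -0.22  0.45] sd [0.49 0.15 0.3 ] T [-0.027 -0.005  0.029]
```

move_arm(commands=[{"claw":0,"travel":[0,0,0],"turn":0},{"claw":-0.5,"travel":[0,0,0],"turn":0},{"claw":-0.7,"travel":[0,0,0],"turn":0},{"claw":-0.7,"travel":[0,0,0],"turn":0},{"claw":-0.7,"travel":[0,0,0],"turn":0}])

```text
time: 12.0
ee_pos: [0.6173, 0.1535, 0.2971]
tcp_rot: [-180.0, -0.9, 89.6]
wrist_force: [-5.9, -0.0, 6.0]
opening: 0.0255
```

move_arm(commands=[{"claw":-0.7,"travel":[0,0,0],"turn":0},{"claw":-0.7,"travel":[0,0,0],"turn":0}])

```text
time: 12.17
ee_pos: [0.6172, 0.1535, 0.2971]
tcp_rot: [-180.0, -0.9, 89.6]
wrist_force: [0.1, -0.8, 1.0]
opening: 0.0248
```

```bash
python3 force.py 4
```

```text
12.3667 [0.6172 0.1535 0.2971] [-179.99   -0.92   89.61] 0.0247 F [-1.57  0.31  2.24] sd [0.59 0.75 0.53] T [-0.028  0.246  0.011]
```

move_arm(commands=[{"claw":-0.7,"travel":[0,0,-0.02],"turn":0},{"claw":-0.7,"travel":[0,0,0],"turn":0},{"claw":-0.7,"travel":[0,-0.2,0],"turn":0},{"claw":-0.7,"travel":[0,-0.2,0],"turn":0},{"claw":-0.7,"travel":[0,-0.2,0],"turn":0}])

```text
time: 12.78
ee_pos: [0.6112, 0.1535, 0.2972]
tcp_rot: [180.0, -0.9, 89.6]
wrist_force: [2.2, -0.5, -1.1]
opening: 0.0254
```

move_arm(commands=[{"claw":-0.7,"travel":[0,-0.2,0],"turn":0}])

```text
time: 12.87
ee_pos: [0.6091, 0.1535, 0.2972]
tcp_rot: [-180.0, -0.9, 89.6]
wrist_force: [1.3, 0.3, -0.3]
opening: 0.0252
```

move_arm(commands=[{"claw":-0.7,"travel":[0,-0.2,0],"turn":0}])

```text
time: 12.95
ee_pos: [0.6071, 0.1535, 0.2971]
tcp_rot: [-180.0, -0.9, 89.6]
wrist_force: [0.9, 0.4, -1.1]
opening: 0.0248
```

move_arm(commands=[{"claw":-0.7,"travel":[0,0.2,0],"turn":0},{"claw":-0.7,"travel":[0,0.2,0],"turn":0},{"claw":-0.7,"travel":[0,0.2,0],"turn":0}])

```text
time: 13.2
ee_pos: [0.6133, 0.1535, 0.2972]
tcp_rot: [-180.0, -0.9, 89.6]
wrist_force: [-0.8, 0.3, 0.7]
opening: 0.0249
```

move_arm(commands=[{"claw":-0.7,"travel":[0,0.2,0],"turn":0}])

```text
time: 13.28
ee_pos: [0.6155, 0.1535, 0.2972]
tcp_rot: [-180.0, -0.9, 89.6]
wrist_force: [-1.5, 0.8, 1.3]
opening: 0.0249
```

move_arm(commands=[{"claw":-0.7,"travel":[0,0.2,0],"turn":0}])

```text
time: 13.37
ee_pos: [0.6175, 0.1535, 0.2972]
tcp_rot: [-180.0, -0.9, 89.6]
wrist_force: [-0.9, -0.8, 1.1]
opening: 0.025
```

```bash
python3 force.py 4
```

```text
13.5667 [0.6176 0.1535 0.2972] [179.98  -0.92  89.6 ] 0.0251 F [0.05 0.32 0.1 ] sd [1.22 0.19 0.52] T [ 0.064 -0.076  0.013]
```

A slides at about 1.2 N and B at about 1.7 N under slight downward pressure, so both feel empty. I'll nudge A to its ring centre, release it and go to C to confirm.

move_arm(commands=[{"claw":-0.7,"travel":[0.2,0,0],"turn":0},{"claw":-0.7,"travel":[0.15,0,0],"turn":0},{"claw":-0.7,"travel":[0,0,0],"turn":0},{"claw":0,"travel":[0,0,0],"turn":0},{"claw":1,"travel":[0,0,0],"turn":0}])

```text
time: 13.98
ee_pos: [0.6173, 0.1571, 0.2973]
tcp_rot: [-180.0, -0.9, 89.6]
wrist_force: [-0.0, -0.0, -0.1]
opening: 0.0484
```

move_arm(commands=[{"claw":1,"travel":[0,0,0],"turn":0},{"claw":1,"travel":[0,0,-2],"turn":0},{"claw":1,"travel":[0,0,-3],"turn":0},{"claw":1,"travel":[-2,0,-2.5],"turn":0},{"claw":1,"travel":[-3.5,0,-1.5],"turn":0}])

```text
time: 14.4
ee_pos: [0.6168, 0.1023, 0.3893]
tcp_rot: [179.8, -1.0, 89.8]
wrist_force: [-0.6, -0.5, 0.4]
opening: 0.0853
```

move_arm(commands=[{"claw":1,"travel":[-4,0,-0.5],"turn":0},{"claw":1,"travel":[-4,0,0],"turn":0},{"claw":1,"travel":[-4,0,0],"turn":0},{"claw":1,"travel":[0,0,0],"turn":0},{"claw":1,"travel":[0,0,0],"turn":0}])

```text
time: 14.82
ee_pos: [0.616, -0.0217, 0.3896]
tcp_rot: [-180.0, -0.9, 89.4]
wrist_force: [0.2, 0.3, -0.4]
opening: 0.0854
```

```bash
python3 look.py w4;  sed -i "s/        best=None/        e=9/" meas.py; python3 lid.py w4 "{'a':(.618,.161),'b':(.612,.027),'c':(.6065,-.109)}"
```

```text
14.8167 [ 0.616  -0.0217  0.3896] [-180.     -0.92   89.4 ]
a [0.6187 0.1735] 0.0584 0.00301
b [0.6123 0.0265] 0.0482 0.00028
c [ 0.6064 -0.1075] 0.0495 0.00129
w4 ring a [0.6199 0.1582] n 34 res 0.0007
w4 ring b [0.612  0.0255] n 0 res 9
w4 ring c [ 0.6063 -0.1124] n 444 res 0.0011
w4 ring mark [0.4808 0.0055] n 1804 res 0.0013
```

View pics/w4.png

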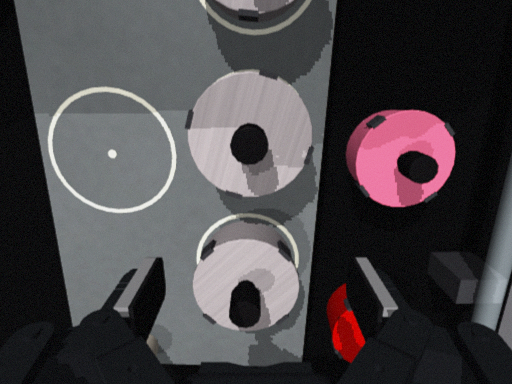

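move_arm(commands=[{"claw":1,"travel":[-3.5,-0.35,0.5],"turn":0},{"claw":1,"travel":[-3.5,-0.35,0.5],"turn":0},{"claw":1,"travel":[-2.1,-0.17,2],"turn":0},{"claw":1,"travel":[0,0,2.5],"turn":0},{"claw":1,"travel":[0,0,2],"turn":0}])

```text
time: 15.28
ee_pos: [0.6068, -0.1091, 0.3117]
tcp_rot: [-180.0, -0.9, 89.6]
wrist_force: [0.2, 0.9, -0.2]
opening: 0.0854
```

move_arm(commands=[{"claw":1,"travel":[0,0,1.45],"turn":0},{"claw":1,"travel":[0,0,0],"turn":0},{"claw":1,"travel":[0,0,0],"turn":0},{"claw":1,"travel":[0,0,0],"turn":0}])

```text
time: 15.62
ee_pos: [0.6071, -0.1081, 0.2998]
tcp_rot: [179.9, -0.9, 89.7]
wrist_force: [0.6, 0.1, -0.3]
opening: 0.0858
```

```bash
python3 force.py 3;python3 look.py w5
```

```text
15.7667 [ 0.6071 -0.1087  0.3   ] [179.89  -0.9   89.64] 0.0851 F [-0.43 -0.39  0.38] sd [0.25 0.33 0.34] T [-0.005  0.009  0.011]
15.7667 [ 0.6071 -0.1087  0.3   ] [179.89  -0.9   89.64]
```

View pics/w5.png

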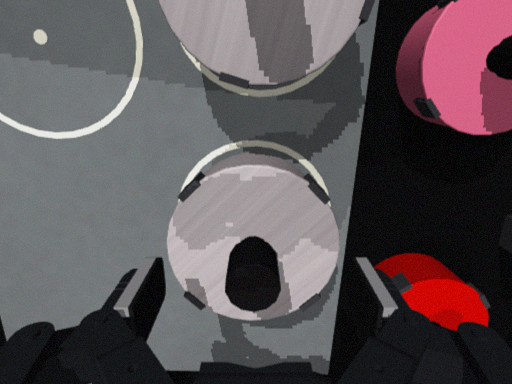

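Pot C's knob (252,280) lies between the pads. Closing on it now.

move_arm(commands=[{"claw":0,"travel":[-0.2,0,0],"turn":0},{"claw":-0.5,"travel":[0,0,0],"turn":0},{"claw":-0.7,"travel":[0,0,0],"turn":0},{"claw":-0.7,"travel":[0,0,0],"turn":0},{"claw":-0.7,"travel":[0,0,0],"turn":0}], squeeze=20)

```text
time: 16.23
ee_pos: [0.6067, -0.1111, 0.2985]
tcp_rot: [-180.0, -0.9, 89.6]
wrist_force: [-13.7, 1.2, 10.1]
opening: 0.0258
```

move_arm(commands=[{"claw":-0.7,"travel":[0,0,0],"turn":0},{"claw":-0.7,"travel":[0,0,0],"turn":0}])

```text
time: 16.4
ee_pos: [0.6067, -0.1111, 0.2985]
tcp_rot: [-180.0, -0.9, 89.6]
wrist_force: [-0.5, -1.1, 0.8]
opening: 0.0252
```

```bash
python3 force.py 4
```

```text
16.6 [ 0.6067 -0.1111  0.2985] [-179.98   -0.91   89.6 ] 0.025 F [-2.18 -0.68  0.87] sd [0.39 0.37 0.27] T [-0.079  0.315  0.025]
```

move_arm(commands=[{"claw":-0.7,"travel":[0,-0.2,0],"turn":0},{"claw":-0.7,"travel":[0,-0.2,0],"turn":0},{"claw":-0.7,"travel":[0,-0.2,0],"turn":0}])

```text
time: 16.85
ee_pos: [0.6009, -0.1109, 0.2985]
tcp_rot: [180.0, -0.9, 89.6]
wrist_force: [4.0, 0.4, -1.9]
opening: 0.025
```

move_arm(commands=[{"claw":-0.7,"travel":[0,-0.2,0],"turn":0}])

```text
time: 16.93
ee_pos: [0.5988, -0.1109, 0.2985]
tcp_rot: [180.0, -0.9, 89.6]
wrist_force: [3.5, 0.1, -1.6]
opening: 0.0252
```

move_arm(commands=[{"claw":-0.7,"travel":[0,-0.2,0],"turn":0}])

```text
time: 17.02
ee_pos: [0.5967, -0.1109, 0.2985]
tcp_rot: [180.0, -0.9, 89.6]
wrist_force: [3.5, 1.1, -1.4]
opening: 0.0251
```

move_arm(commands=[{"claw":-0.7,"travel":[0,0.2,0],"turn":0},{"claw":-0.7,"travel":[0,0.2,0],"turn":0},{"claw":-0.7,"travel":[0,0.2,0],"turn":0}])

```text
time: 17.27
ee_pos: [0.6021, -0.111, 0.2986]
tcp_rot: [-179.9, -0.9, 89.6]
wrist_force: [-5.4, -0.7, 2.6]
opening: 0.0253
```

move_arm(commands=[{"claw":-0.7,"travel":[0,0.2,0],"turn":0}])

```text
time: 17.35
ee_pos: [0.6041, -0.111, 0.2986]
tcp_rot: [-179.9, -0.9, 89.6]
wrist_force: [-6.5, -0.2, 3.1]
opening: 0.025
```

```bash
python3 force.py 3
```

```text
17.5 [ 0.6044 -0.111   0.2985] [-179.9    -0.92   89.59] 0.0248 F [-5.59 -0.37  3.56] sd [0.67 0.43 0.38] T [0.011 0.98  0.006]
```

C is clearly the loaded one: it takes about 4.8 N mean to slide, against about 1.2 N for A. Sliding it toward -x first, clear of B.

move_arm(commands=[{"claw":-0.7,"travel":[0,-0.6,0],"turn":0},{"claw":-0.7,"travel":[0,-0.8,0],"turn":0},{"claw":-0.7,"travel":[0,-0.8,0],"turn":0},{"claw":-0.7,"travel":[0,-0.8,0],"turn":0},{"claw":-0.7,"travel":[0,-0.8,0],"turn":0}])

```text
time: 17.92
ee_pos: [0.5659, -0.1107, 0.2985]
tcp_rot: [180.0, -0.9, 89.6]
wrist_force: [4.7, 0.3, -1.1]
opening: 0.0252
```

move_arm(commands=[{"claw":-0.7,"travel":[0,-0.8,0],"turn":0},{"claw":-0.7,"travel":[0,-0.8,0],"turn":0},{"claw":-0.7,"travel":[0.4,-0.8,0],"turn":0}])

```text
time: 18.17
ee_pos: [0.5418, -0.107, 0.2985]
tcp_rot: [-180.0, -0.9, 89.6]
wrist_force: [4.0, -2.9, -1.4]
opening: 0.0251
```

move_arm(commands=[{"claw":-0.7,"travel":[0.78,-0.5,0.012],"turn":0},{"claw":-0.7,"travel":[0.78,-0.5,0.012],"turn":0},{"claw":-0.7,"travel":[0.78,-0.5,0.012],"turn":0},{"claw":-0.7,"travel":[0.78,-0.5,0.012],"turn":0}])

```text
time: 18.5
ee_pos: [0.5225, -0.0743, 0.2985]
tcp_rot: [-180.0, -0.9, 89.6]
wrist_force: [1.3, -2.6, -1.2]
opening: 0.0252
```

move_arm(commands=[{"claw":-0.7,"travel":[0.78,-0.5,0.012],"turn":0},{"claw":-0.7,"travel":[0.78,-0.5,0.012],"turn":0},{"claw":-0.7,"travel":[0.78,-0.5,0.012],"turn":0}])

```text
time: 18.75
ee_pos: [0.5077, -0.0508, 0.2985]
tcp_rot: [-180.0, -0.9, 89.6]
wrist_force: [1.6, -2.4, -2.4]
opening: 0.0252
```

```bash
python3 force.py 2
```

```text
18.85 [ 0.5073 -0.0502  0.2986] [-179.92   -1.     89.69] 0.0247 F [-1.78  3.01 -0.87] sd [0.57 0.44 0.07] T [ 0.435  0.323 -0.006]
```

move_arm(commands=[{"claw":-0.7,"travel":[0.76,-0.4,0.02],"turn":0},{"claw":-0.7,"travel":[0.76,-0.4,0.02],"turn":0},{"claw":-0.7,"travel":[0.76,-0.4,0.014],"turn":0},{"claw":-0.7,"travel":[0.76,-0.4,0.014],"turn":0}])

```text
time: 19.18
ee_pos: [0.4921, -0.0206, 0.2985]
tcp_rot: [180.0, -0.9, 89.6]
wrist_force: [1.4, -3.5, -1.6]
opening: 0.0252
```

move_arm(commands=[{"claw":-0.7,"travel":[0.76,-0.4,0.014],"turn":0},{"claw":-0.7,"travel":[0.76,-0.4,0.014],"turn":0},{"claw":-0.7,"travel":[0.7,-0.2,0.01],"turn":0},{"claw":-0.7,"travel":[0,0,0],"turn":0},{"claw":-0.7,"travel":[0,0,0],"turn":0}])

```text
time: 19.6
ee_pos: [0.4822, 0.0019, 0.2985]
tcp_rot: [-179.9, -1.0, 89.7]
wrist_force: [-1.7, 5.0, 1.0]
opening: 0.025
```

```bash
python3 force.py 3; python3 look.py w6;python3 - <<'E'
from h import *
snap('top','top2.png')
im=cv2.imread('pics/top2.png'); cv2.imwrite('pics/top2c.png',cv2.resize(im[140:250,170:350],None,fx=4.4,fy=4.4,interpolation=cv2.INTER_CUBIC))
E
```

```text
19.75 [0.4825 0.0013 0.2985] [-179.97   -0.98   89.63] 0.0251 F [-2.34  3.69  0.91] sd [0.24 0.52 0.16] T [0.765 0.419 0.009]
19.75 [0.4825 0.0013 0.2985] [-179.97   -0.98   89.63]
```

View pics/w6.png

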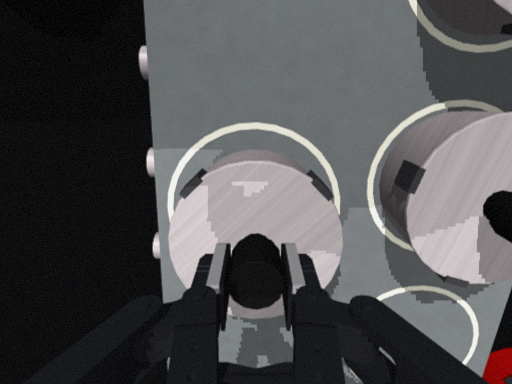

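The held pot's lid is at (256,238), inside the goal ring's top arc (255,130). Measuring lid against ring.

```bash
python3 - <<'E'
from lid import *
p,o=pickle.load(open('w6.pkl','rb')); im=cv2.imread('pics/w6.png')
# lid edge: use row-wise extremes from mask away from gripper: arc fit with pixels above knob
q=[.482,.004]
b=.07;res=.0005
g=cv2.GaussianBlur(rectify(im,p,.109,q[0]-b,q[0]+b,q[1]-b,q[1]+b,res).astype(np.float32),(0,0),1.5)
m=((g[...,2]-g[...,1]>3)&(g.min(2)>90)).astype(np.uint8); cv2.imwrite('pics/w6m.png',np.hstack([cv2.cvtColor(m*255,8),g.astype(np.uint8)]))
cs,_=cv2.findContours(m,0,1); k=max(cs,key=cv2.contourArea)[:,0].astype(float)
P=np.c_[q[0]+b-k[:,1]*res,q[1]+b-k[:,0]*res]
d=np.hypot(*(P-q).T); s=(abs(d-.049)<.006)
print(fitc(P[s],.0485,q),s.sum())
L={'mark':fitc(P[s],.0485,q)[0]}
v,u=np.mgrid[0:384,0:512]; uv=np.c_[u.ravel(),v.ravel()]; W=rays(p,uv,.06)
th=(im.min(2).astype(float)-cv2.medianBlur(im.min(2),15)).ravel(); c=np.array([.481,.0053])
LL=rays(p,uv,.109)
for it in range(3):
    dd=np.hypot(*(W-c).T); s=(abs(dd-.0595)<.006)&(th>25)&(im.min(2).ravel()>140)&(np.hypot(*(LL-L['mark']).T)>.053)
    c,e=fitc(W[s],.0595,c); print(c,e,s.sum())
    s2=least_squares(lambda a:np.hypot(W[s,0]-a[0],W[s,1]-a[1])-a[2],[*c,.0595]); print('free',s2.x)
E
```

```text
(array([0.48265852, 0.00531522]), np.float64(0.0010466125433253315)) 417
[0.48141664 0.00394856] 0.00108801848976324 1553
free [0.48137606 0.00502997 0.05860116]
[0.48141664 0.00394856] 0.0010880179496863263 1553
free [0.48137606 0.00502997 0.05860116]
[0.48141664 0.00394856] 0.0010880179496863263 1553
free [0.48137606 0.00502997 0.05860116]
```

View pics/w6m.png

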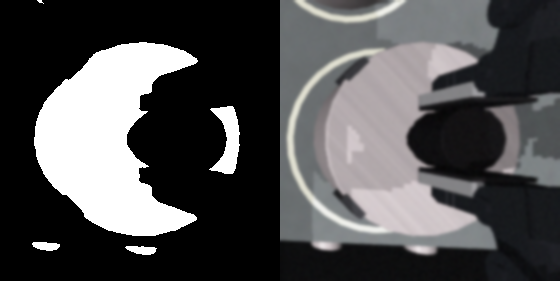

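View pics/top2c.png

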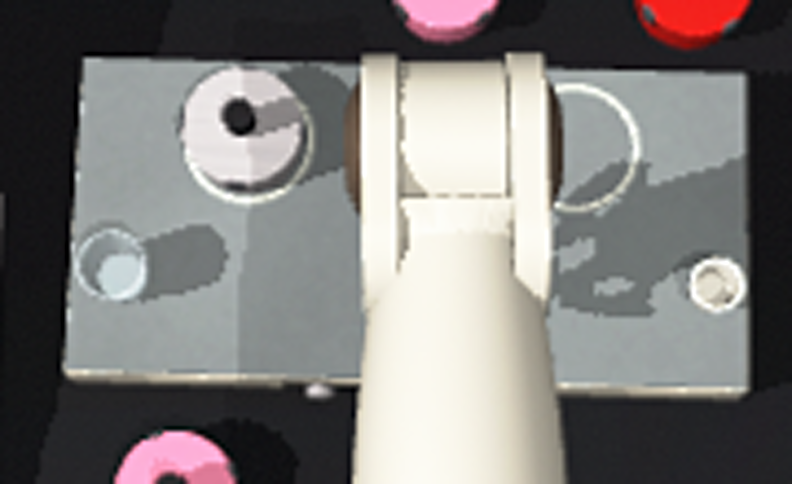

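move_arm(commands=[{"claw":-0.7,"travel":[0.03,-0.15,0],"turn":0},{"claw":-0.7,"travel":[0,0,0],"turn":0},{"claw":-0.7,"travel":[0,0,0],"turn":0},{"claw":-0.3,"travel":[0,0,0],"turn":0},{"claw":1,"travel":[0,0,0],"turn":0}])

```text
time: 20.27
ee_pos: [0.4809, 0.0011, 0.2983]
tcp_rot: [-180.0, -0.9, 89.6]
wrist_force: [0.3, -0.2, -0.0]
opening: 0.0409
```

move_arm(commands=[{"claw":1,"travel":[0,0,0],"turn":0},{"claw":1,"travel":[0,0,0],"turn":0},{"claw":1,"travel":[0,0,-2],"turn":0},{"claw":1,"travel":[0,0,-3],"turn":0},{"claw":1,"travel":[0,0,-4],"turn":0}])

```text
time: 20.68
ee_pos: [0.4805, -0.0001, 0.3872]
tcp_rot: [-179.7, -0.9, 89.6]
wrist_force: [0.6, -0.1, 0.5]
opening: 0.0851
```

move_arm(commands=[{"claw":1,"travel":[0,1,-4],"turn":0},{"claw":1,"travel":[-2,1,-3],"turn":0},{"claw":1,"travel":[-2,1,0],"turn":0},{"claw":1,"travel":[0,0,0],"turn":0},{"claw":1,"travel":[0,0,0],"turn":0}])

```text
time: 21.1
ee_pos: [0.5112, -0.0421, 0.4575]
tcp_rot: [-180.0, -0.9, 89.5]
wrist_force: [0.2, 0.3, 0.3]
opening: 0.0855
```

```bash
python3 look.py w7; python3 lid.py w7 "{'b':(.612,.027),'mark':(.481,.005)}" b
```

```text
21.1 [ 0.5112 -0.0421  0.4575] [-179.96   -0.92   89.52]
b [0.6115 0.0264] 0.0487 0.00038
mark [0.4819 0.0024] 0.0483 0.00024
w7 ring b [0.614 0.025] n 459 res 0.0011
w7 ring mark [0.4806 0.0041] n 817 res 0.0012
```

View pics/w7.png

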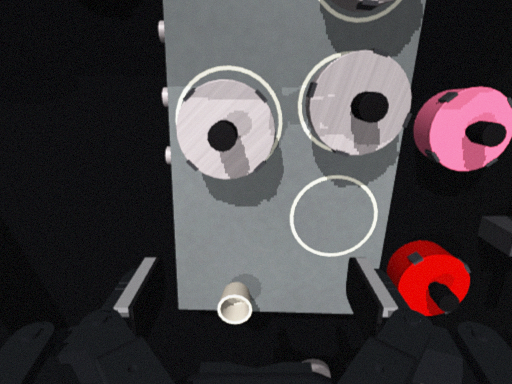

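move_arm(commands=[{"claw":1,"travel":[-2,-1.5,0],"turn":0},{"claw":1,"travel":[-2,-1.5,0],"turn":0},{"claw":1,"travel":[0,0,0],"turn":0},{"claw":1,"travel":[0,0,0],"turn":0}])

```text
time: 21.48
ee_pos: [0.4797, -0.0811, 0.457]
tcp_rot: [-180.0, -0.9, 89.5]
wrist_force: [0.1, 0.2, -0.3]
opening: 0.0855
```

```bash
python3 look.py w8; python3 lid.py w8 "{'b':(.612,.027),'mark':(.481,.003)}" b
```

```text
21.4833 [ 0.4797 -0.0811  0.457 ] [-179.98   -0.93   89.55]
b [0.6109 0.0261] 0.049 0.00092
mark [0.4819 0.0022] 0.0482 0.00024
w8 ring b [0.6142 0.0256] n 544 res 0.0011
w8 ring mark [0.4812 0.0049] n 730 res 0.001
```

View pics/w8.png

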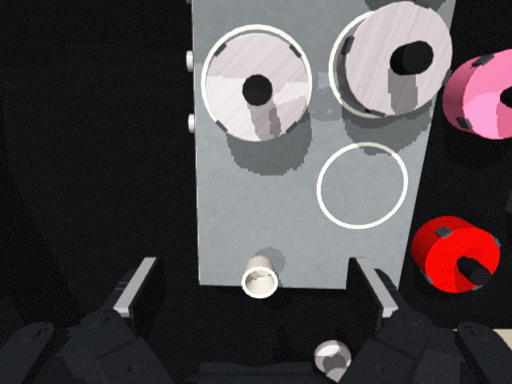

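Lid centre is (.4819,.0022) and ring centre (.4812,.0049), so it sits 2.8 mm off. There is plenty of time, so I'll regrip and nudge it.

move_arm(commands=[{"claw":1,"travel":[3,0.05,2.5],"turn":0},{"claw":1,"travel":[3,0.05,2.5],"turn":0},{"claw":1,"travel":[2,0.05,3],"turn":0},{"claw":1,"travel":[0,0,3],"turn":0},{"claw":1,"travel":[0,0,3],"turn":0}])

```text
time: 21.95
ee_pos: [0.4824, 0.0033, 0.3168]
tcp_rot: [-180.0, -0.9, 89.8]
wrist_force: [0.5, -0.6, -0.1]
opening: 0.0854
```

move_arm(commands=[{"claw":1,"travel":[0,0,1.8],"turn":0},{"claw":1,"travel":[0,0,0],"turn":0},{"claw":1,"travel":[0,0,0],"turn":0},{"claw":1,"travel":[0,0,0],"turn":0}])

```text
time: 22.28
ee_pos: [0.4829, 0.0018, 0.3018]
tcp_rot: [179.9, -0.9, 89.6]
wrist_force: [-0.0, -0.5, 0.1]
opening: 0.0855
```

move_arm(commands=[{"claw":0.5,"travel":[-0.05,-0.2,0.25],"turn":0},{"claw":0,"travel":[0,0,0],"turn":0},{"claw":-0.5,"travel":[0,0,0],"turn":0},{"claw":-0.7,"travel":[0,0,0],"turn":0},{"claw":-0.7,"travel":[0,0,0],"turn":0}], squeeze=20)

```text
time: 22.7
ee_pos: [0.4808, 0.0008, 0.2984]
tcp_rot: [179.9, -0.9, 89.6]
wrist_force: [11.6, -0.8, 7.9]
opening: 0.0252
```

move_arm(commands=[{"claw":-0.7,"travel":[0,0,0],"turn":0},{"claw":-0.7,"travel":[0,0,0],"turn":0}])

```text
time: 22.87
ee_pos: [0.4808, 0.0008, 0.2983]
tcp_rot: [180.0, -0.9, 89.6]
wrist_force: [1.6, -0.4, 3.5]
opening: 0.0253
```

```bash
python3 force.py 3
```

```text
23.0167 [0.4807 0.0008 0.2983] [179.95  -0.91  89.6 ] 0.0248 F [ 1.86 -1.03  3.82] sd [0.27 0.33 0.14] T [-0.131 -0.303 -0.007]
```

move_arm(commands=[{"claw":-0.7,"travel":[0.14,0,-0.02],"turn":0},{"claw":-0.7,"travel":[0.13,-0.05,0],"turn":0},{"claw":-0.7,"travel":[0,0,0],"turn":0},{"claw":-0.7,"travel":[0,0,0],"turn":0}])

```text
time: 23.35
ee_pos: [0.4801, 0.0034, 0.2983]
tcp_rot: [180.0, -0.9, 89.6]
wrist_force: [1.0, -4.8, 4.1]
opening: 0.025
```

move_arm(commands=[{"claw":-0.3,"travel":[0,0,0],"turn":0},{"claw":1,"travel":[0,0,0],"turn":0},{"claw":1,"travel":[0,0,0],"turn":0},{"claw":1,"travel":[0,0,0],"turn":0},{"claw":1,"travel":[0,0,-2],"turn":0}])

```text
time: 23.77
ee_pos: [0.4794, 0.0034, 0.3148]
tcp_rot: [-179.7, -0.9, 89.6]
wrist_force: [-0.9, 0.8, -0.5]
opening: 0.0766
```

move_arm(commands=[{"claw":1,"travel":[0,0,-4],"turn":0},{"claw":1,"travel":[0,0,-3.5],"turn":0},{"claw":1,"travel":[-2.8,0,-2.5],"turn":0},{"claw":1,"travel":[-2.8,0,-2],"turn":0},{"claw":1,"travel":[-2.5,0,-2],"turn":0}])

```text
time: 24.18
ee_pos: [0.4793, -0.0807, 0.4582]
tcp_rot: [180.0, -0.9, 89.7]
wrist_force: [0.6, -0.1, -0.6]
opening: 0.0853
```

move_arm(commands=[{"claw":1,"travel":[0,0,0],"turn":0},{"claw":1,"travel":[0,0,0],"turn":0},{"claw":1,"travel":[0,0,0],"turn":0}])

```text
time: 24.43
ee_pos: [0.4796, -0.0798, 0.456]
tcp_rot: [-179.9, -0.9, 89.6]
wrist_force: [0.4, 0.8, -0.6]
opening: 0.0857
```

```bash
python3 look.py w9; python3 lid.py w9 "{'b':(.612,.027),'mark':(.481,.003)}" b
```

```text
24.4333 [ 0.4796 -0.0798  0.456 ] [-179.93   -0.95   89.58]
b [0.6129 0.0238] 0.0511 0.00392
mark [0.4806 0.0045] 0.0484 0.00031
w9 ring b [0.6142 0.0252] n 556 res 0.0011
w9 ring mark [0.4809 0.0054] n 622 res 0.0009
```

The loaded pot is within 1 mm of the mark centre. Now checking A and B from above, using the now-empty ring C as reference.

move_arm(commands=[{"claw":1,"travel":[3,3,-1],"turn":0},{"claw":1,"travel":[3,3,-1],"turn":0},{"claw":1,"travel":[0,3,-1],"turn":0},{"claw":1,"travel":[0,3,0],"turn":0},{"claw":1,"travel":[0,0,0],"turn":0}])

```text
time: 24.9
ee_pos: [0.602, -0.022, 0.4821]
tcp_rot: [-179.7, -0.9, 89.8]
wrist_force: [-0.6, -0.2, -1.5]
opening: 0.085
```

move_arm(commands=[{"claw":1,"travel":[0,0,0],"turn":0},{"claw":1,"travel":[0,0,0],"turn":0}])

```text
time: 25.07
ee_pos: [0.5972, -0.023, 0.4858]
tcp_rot: [-179.9, -0.9, 89.7]
wrist_force: [-0.2, 0.5, 0.6]
opening: 0.0855
```

```bash
python3 look.py w10; python3 lid.py w10 "{'a':(.618,.160),'b':(.612,.027),'c':(.607,-.112),'mark':(.481,.005)}" abc; python3 lid.py w9 "{'mark':(.481,.005),'c':(.9,.9)}" c 2>&1 | grep ring;python3 lid.py w8 "{'mark':(.481,.005),'c':(.9,.9)}" c 2>&1| grep ring
```

```text
25.0667 [ 0.5972 -0.023   0.4858] [-179.86   -0.93   89.67]
a [0.6172 0.1489] 0.0372 0.00437
b [0.6121 0.0266] 0.0484 0.00028Traceback (most recent call last):
  File "lid.py", line 24, in <module>
    f=lidfit(im,p,c,dbg=f'pics/{n}_m{k}.png'); L[k]=f[0]; print(k,np.round(f[0],4),round(f[1],4),round(f[2],5))
  File "lid.py", line 12, in lidfit
    k=max(cs,key=cv2.contourArea); h=cv2.convexHull(k)[:,0].astype(float)
ValueError: max() iterable argument is empty
```

View pics/w10.png

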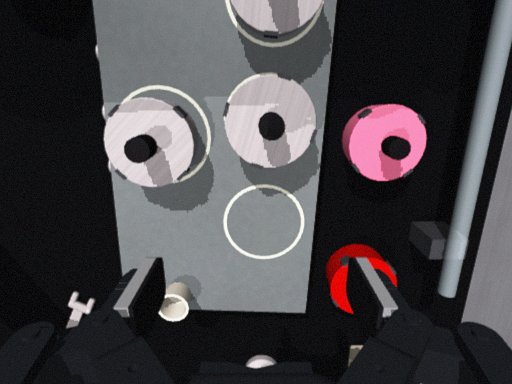

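move_arm(commands=[{"claw":1,"travel":[3.5,0,0],"turn":0},{"claw":1,"travel":[3.5,0,0],"turn":0},{"claw":1,"travel":[0,0,0],"turn":0},{"claw":1,"travel":[0,0,0],"turn":0},{"claw":1,"travel":[0,0,0],"turn":0}])

```text
time: 25.53
ee_pos: [0.5967, 0.046, 0.4888]
tcp_rot: [179.9, -0.9, 89.6]
wrist_force: [0.3, 0.1, -0.2]
opening: 0.0853
```

```bash
python3 look.py w11; python3 - <<'E'
from lid import *
for n,ks in [('w8','bm'),('w9','m'),('w10','bm'),('w11','abm')]:
    p,o=pickle.load(open(n+'.pkl','rb')); im=cv2.imread(f'pics/{n}.png'); L={'c':np.array([9,9.])}
    G={'a':(.618,.161),'b':(.612,.0265),'m':(.481,.005)}
    for k in ks: f=lidfit(im,p,G[k]); L[k]=f[0]; print(n,'lid',k,np.round(f[0],4),np.round(f[1:],4))
    R0={'a':(.618,.161),'b':(.612,.0255),'c':(.6066,-.112)}
    for k in ks+'c': 
        if k in R0: meas(im,p,{k:R0[k]},[.4808,.0053],L,n)
E
```

```text
25.5333 [0.5967 0.046  0.4888] [179.95  -0.9   89.63]
w8 lid b [0.6109 0.0261] [0.049  0.0009]
w8 lid m [0.4819 0.0022] [0.0482 0.0002]
w8 ring b [0.6142 0.0256] n 544 res 0.0011
w8 ring mark [0.4812 0.0049] n 730 res 0.001
w8 ring c [ 0.6069 -0.1104] n 1135 res 0.0013
w8 ring mark [0.4812 0.0049] n 730 res 0.001
w9 lid m [0.4806 0.0045] [0.0484 0.0003]
w9 ring c [ 0.6069 -0.1104] n 1124 res 0.0013
w9 ring mark [0.4809 0.0054] n 622 res 0.0009
w10 lid b [0.6121 0.0266] [0.0484 0.0003]
w10 lid m [0.4811 0.0052] [0.049  0.0007]
w10 ring b [0.612  0.0255] n 0 res 9
w10 ring mark [0.4795 0.0047] n 693 res 0.0013
w10 ring c [ 0.6066 -0.1105] n 859 res 0.0013
w10 ring mark [0.4795 0.0047] n 693 res 0.0013
w11 lid a [0.6172 0.161 ] [0.0483 0.0002]
w11 lid b [0.6121 0.027 ] [0.0486 0.0004]
w11 lid m [0.4815 0.0069] [0.0501 0.0014]
w11 ring a [0.618 0.161] n 0 res 9
w11 ring mark [0.4798 0.0042] n 645 res 0.0014
w11 ring b [0.6123 0.0235] n 218 res 0.0011
w11 ring mark [0.4798 0.0042] n 645 res 0.0014
w11 ring c [ 0.6065 -0.1107] n 757 res 0.0013
w11 ring mark [0.4798 0.0042] n 645 res 0.0014
```

View pics/w11.png

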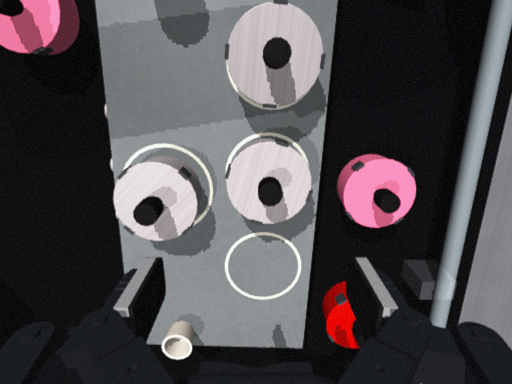

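All within about 2.5 mm and the gripper is clear of everything. Handing in.

```bash
python3 -c "
from workcell import bot,status
print(status.get_obs()['time'], bot.job_done())"
```

```text
the job is handed in; nothing more can be done
25.5833 None
```

The loaded pot was pot_c (right). I slid it, without lifting, onto the dotted ring and handed the job in at 25.6 s, with the gripper open and clear.

**Finding it by feel:** I gripped each knob and slid each pot about 1 cm back and forth.

| Pot | Sliding force |
|---|---|
| pot_a | about 1.2 N |
| pot_b | about 1.7 N one way; 3.4 N the other, when I was pressing down about 4 N |
| pot_c | about 3.6 to 6 N |

- **Grip height:** While gripped, pot_b was at times pulled up with about its own weight. It may have been unweighted for a moment but did not visibly rise.

**Goal ring:** After one corrective nudge, pot_c's lid centre was about 1 mm from the ring's centre in the closest view. Two later, more oblique views gave 1.5 to 3 mm, with poorer fits.

**Empty pots:** I nudged both back towards their rings. Both are upright, pot_a about 2 mm and pot_b about 2.3 mm from their ring centres. I worked out those centres from the empty ring C, because the pots hide their own rings. Direct fits to pot_b's partly hidden ring varied by 2 to 3 mm.

**Other things:** I touched none of the bystanders or the pink and red look-alikes. I did not measure their positions again at the end.

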